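# Loosen the glass-plate retaining ring of a microscope base two turns

### The job

The knurled ring that keeps the round glass plate in the microscope base is already slackened by a part turn, less than half. Roll a fingertip round its rim anticlockwise (seen from above) to loosen it until it stands two full turns from tight, its white line back in line with the black line on the base for the second time; do not unscrew it further. Only push the rim: do not touch the glass, do not pick up or shift the things standing around, and draw the hand clear at the end.

Things in the scene. Friction and masses are not known exactly. Their poses are not given: they have to be found in the camera images.
- ring (a joint): Turn of the dark steel knurled ring about its vertical axis, rad, counted on over full turns. 0 = tight (its white line in line with the black line on the base); grows anticlockwise seen from above as it loosens; 12.57 = two turns. Starts between 0.1 and 2.6. Turning needs about 0.06 N m (1.3 N along the rim); it stays where left. It climbs 2 mm per turn.
- ring_axis (a point): Point on the ring's axis 52 mm above the bench, level with the tight ring's underside; z up, x towards the pillar socket. Ring: 96 mm diameter over 36 upright round ribs (radius 2.5 mm), 16 mm high, wall about 8 mm, too wide to grip across. Underside 52, top 68 mm above the bench when tight; 56 and 72 mm after two turns. Round it the deck is flat, 50 mm above the bench.
- ring_mark (a point): Middle of the white line, 6 mm wide, across the ring's top, 43 mm from the axis. Turns with the ring; when tight, and at each full turn, it lies in line with the black line on the deck.
- base: White light base, screwed down, 50 mm high; origin on the bench under the ring's axis. Deck from x -85 to +165, y -100 to +100 mm. Black line 24 x 4 mm on the deck along -x, 59 to 83 mm from the axis. At x +125 mm an empty round pillar socket, 48 mm diameter, top 83 mm above the bench, clamp screw out to y +52 mm.
- glass: Round glass plate inside the ring, 77 mm in diameter, its top 66 mm above the bench (2 mm below the top of the tight ring). Origin on its axis at the deck, 50 mm above the bench. Not to be touched.
- bottle: Loose amber glass bottle with black cap, 32 mm in diameter, 70 mm high, standing on the bench beside the base; origin under its centre. Leave alone.
- objective: Loose brass microscope objective standing on the bench beside the base, 30 mm in diameter, 46 mm high; origin under its centre. Leave alone.
- slidebox: Loose grey slide box with a white lid, 87 x 35 x 34 mm, lying on the bench beside the base; origin under its centre, x along its length. Leave alone.

How it is judged:
By the outcome, as a careful person would: the job done as asked, in the order asked, and still so for the second after the job is handed in, with the robot touching nothing.
It also fails if it takes over 72 s, if anything falls off the work surface, if the arm or the gripper's body presses on something with over 40 N, if the wrist force passes 120 N, or if a joint passes its speed limit or range.

### The arm

A 6-joint arm with a two-finger parallel gripper is mounted at the origin on the work surface. World frame = base frame: x ahead of the robot, y to its left, z up, the work surface at z = 0. Lengths are in m, angles in rad, forces in N, time in s.
With the tool pointing down it reaches from about 0.275 to 0.825 m from the base axis. Payload 4.9 kg.
Tool frame: the origin (TCP) lies midway between the tips of the shut fingers; the grasp point (between the pads) lies 19 mm behind it (bot.grip_depth is the distance from the TCP to the grasp point, in m); z points along the fingers, y is the line along which they close (so a half turn about z gives the same grasp; the last joint's range is limited). The gripper opens to 85 mm and grips with 20 to 120 N. Pads are 22 mm wide; open, the fingers measure 114 mm over their backs; the gripper's body (76 mm by 85 mm) begins 54 mm behind the grasp point. The pads swing forward as they close: fully open they stand 13 mm farther back than shut.
Start: joints at [0.984, 0.326, -0.193, 1.052, 0, 1.437], TCP at [0.241, 0.495, 0.231] pointing down, gripper open.
Joint ranges: [-2.65, 2.65], [-0.97, 1.79], [-1.3, 1.35], [-1.93, 2.1], [-1.47, 1.37], [-3.14, 3.14]. Speed limits (rad/s): [2.57, 2.57, 3.14, 3.14, 3.14, 3.14].

### API

Orientations are given as a unit quaternion [w, x, y, z].
In Python, from cell import bot gives the robot as it stands. Calls block until the motion is done:
- bot.move_pose(position, orientation): joint-space move of the TCP to a pose.
- bot.move_linear(position, speed=0.15, rotation=None, until_force=None): straight line of the TCP; rotation=None keeps the orientation; speed is the mean speed in m/s. With until_force (N) it stops when the force on the tool has changed by that much, and returns True; else False.
- bot.goto_joints(angles): joint-space move.
- bot.set_gripper(opening, grasp_force=None): opening from 0.0 (shut) to 1.0 (fully open); grasp_force is the grip in N (None keeps the last); returns when the fingers have stopped.
- bot.wait(seconds).
- bot.solve_ik(position, orientation): joint angles nearest the present ones, or None.
- bot.camera(name): name is "scene" or "top"; returns the picture (400x640x3 uint8, red, green, blue); there is no depth.
- bot.calibration(name): a dict with "mtx" (3x3 intrinsics, pixels), "k1" (the pictures are not rectified: a ray, as slopes to the right and down, at radius r is drawn at 1 + k1 r^2 times it, then the intrinsics apply), "extrinsics" (4x4, takes a point from world to camera coordinates). Camera axes: x right, y down, z forward; pixel columns grow to the right and rows downward; lengths in m; the calibration is good to about 2 mm. A picture is of the moment at which its call begins. calibration takes no time and is no camera call.
A pose or a line that the arm cannot do raises bot.PlanningError and nothing moves.
- bot.close_job(): hands the job in; it is judged then, once.
Trained networks look in the newest picture that a camera, given by its name, has taken for a name from the list of things; names that differ only in an ending like _2 or _b are one class to them, and where a whole thing is asked for, a point or a joint stands for the part that bears it (a point fixed in the world has none). Each returns a list of dicts, best first, with "confidence" (0 to 1); they miss things now and then, are a little off and sometimes report something else, mostly with a low value. They report only what shows in the picture. A call takes as long as a camera call.
- bot.search_frame(camera, thing): "bbox" ([left, top, width, height] in pixels, round what is visible of it).
Readings, each from a call of its own:
- bot.read_clock(): time.
- bot.read_joint_positions(): joint angles.
- bot.read_joint_vel(): joint speeds.
- bot.read_joint_efforts(): joint torques, N m.
- bot.read_position(): TCP position.
- bot.read_tool_rot(): TCP orientation.
- bot.read_ft_force(): force on the tool from outside, world axes, zero at the start.
- bot.read_moment(): the same for the moment, N m.
- bot.read_gripper_width(): opening from 0.0 (shut) to 1.0 (fully open).
- bot.read_finger_force(): force on a finger pad.
Only numpy, scipy, OpenCV 4.12 (cv2) and the standard library are available. Lean on these libraries where they do the work, as an engineer would, in place of code of your own. Each camera call takes 0.05 s, during which the arm holds its last target. There are 200 camera calls.

## Working session

There is one attempt and no reset: what is moved stays moved. The work goes in short steps, each a Python script; the robot and the scene stay as the last script left them, time stands still between calls to the robot, and variables do not carry over. Pictures are saved under pics/ and viewed, at most 10 in all, crops included, and the job is handed in when it is done.

```bash
ls; mkdir -p pics
cat > h.py <<'E'
import numpy as np, cv2
from cell import bot
def px2w(cam,uv,z):
    c=bot.calibration(cam);K=np.array(c["mtx"]);E=np.array(c["extrinsics"])
    uv=np.atleast_2d(np.array(uv,float))
    n=cv2.undistortPoints(uv.reshape(-1,1,2),K,np.array([c["k1"],0,0,0,0.])).reshape(-1,2)
    R,t=E[:3,:3],E[:3,3]; o=-R.T@t
    d=np.c_[n,np.ones(len(n))]@R
    return o+d*((z-o[2])/d[:,2])[:,None]
def w2px(cam,P):
    c=bot.calibration(cam);K=np.array(c["mtx"]);E=np.array(c["extrinsics"])
    return cv2.projectPoints(np.atleast_2d(np.array(P,float)),cv2.Rodrigues(E[:3,:3])[0],E[:3,3],K,np.array([c["k1"],0,0,0,0.]))[0].reshape(-1,2)
def save(cam,name,crop=None,s=1):
    im=bot.camera(cam)[:,:,::-1]
    if crop: x,y,w,h=crop; im=im[y:y+h,x:x+w]
    cv2.imwrite('pics/'+name,cv2.resize(im,None,fx=s,fy=s,interpolation=cv2.INTER_CUBIC))
E
python3 - <<'E'
from h import *
save('top','t0.png');save('scene','s0.png')
for cam in('top','scene'):
    c=bot.calibration(cam);E=np.array(c["extrinsics"]);print(cam,-E[:3,:3].T@E[:3,3])
    for n in['ring','ring_mark','base','glass','bottle','objective','slidebox']:
        r=bot.search_frame(cam,n)[:2]
        print(n,[(np.round(q['bbox']),round(q['confidence'],2),px2w(cam,[q['bbox'][0]+q['bbox'][2]/2,q['bbox'][1]+q['bbox'][3]/2],.068 if n[0]=='r' else .05)[0].round(3)) for q in r])
print(bot.read_clock())
E
```

```text
pics
top [0.43306757 0.02385463 0.82717213]
ring [(array([356., 181.,  54.,  55.]), 0.92, array([ 0.561, -0.095,  0.068]))]
ring_mark [(array([355., 179.,  52.,  55.]), 0.58, array([ 0.566, -0.092,  0.068]))]
base [(array([309., 117., 131., 150.]), 0.58, array([ 0.595, -0.084,  0.05 ])), (array([459., 194.,  19.,  48.]), 0.37, array([ 0.542, -0.257,  0.05 ]))]
glass [(array([361., 186.,  42.,  44.]), 0.63, array([ 0.565, -0.096,  0.05 ])), (array([309., 117., 134., 149.]), 0.23, array([ 0.596, -0.086,  0.05 ]))]
bottle [(array([293., 233.,  18.,  20.]), 0.83, array([0.505, 0.051, 0.05 ]))]
objective [(array([432., 135.,  16.,  18.]), 0.58, array([ 0.685, -0.216,  0.05 ]))]
slidebox [(array([460., 191.,  17.,  50.]), 0.58, array([ 0.545, -0.257,  0.05 ]))]
scene [ 1.23180755 -0.34782181  0.65780418]
ring [(array([246., 205.,  49.,  37.]), 0.79, array([ 0.57 , -0.093,  0.068]))]
ring_mark [(array([243., 208.,  50.,  37.]), 0.88, array([ 0.576, -0.103,  0.068])), (array([310., 187.,  17.,  27.]), 0.44, array([0.555, 0.032, 0.068]))]
base [(array([210., 193., 145., 115.]), 0.82, array([ 0.641, -0.101,  0.05 ]))]
glass [(array([253., 208.,  34.,  30.]), 0.6, array([ 0.549, -0.087,  0.05 ]))]
bottle [(array([310., 187.,  13.,  26.]), 0.59, array([0.533, 0.041, 0.05 ]))]
objective [(array([228., 296.,  22.,  26.]), 0.9, array([ 0.73 , -0.232,  0.05 ]))]
slidebox [(array([179., 247.,  27.,  41.]), 0.66, array([ 0.589, -0.27 ,  0.05 ]))]
0.8
```

Run:
```python
from h import *
save('top','t1.png',(280,100,210,165),3.8)
save('scene','s1.png',(165,165,210,160),3.8)
```

```text
(no output)
```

View pics/t1.png

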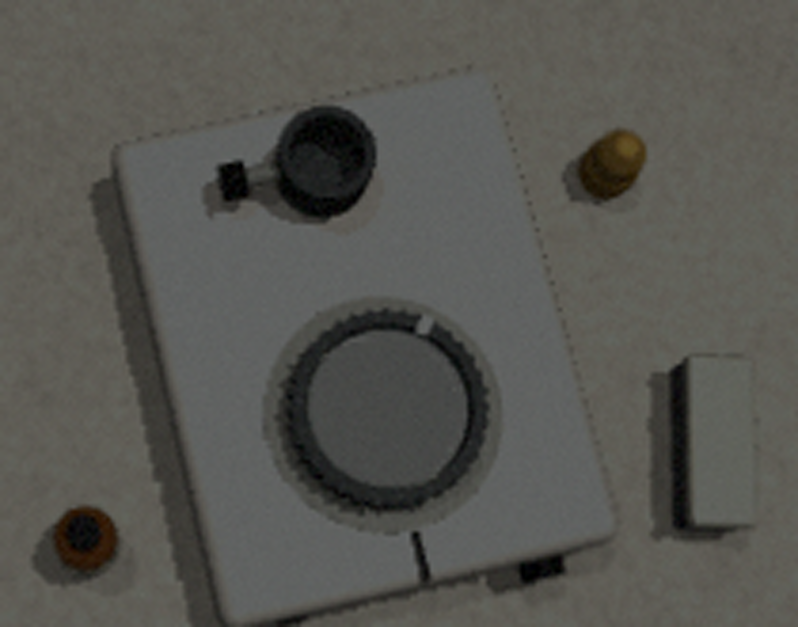

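View pics/s1.png

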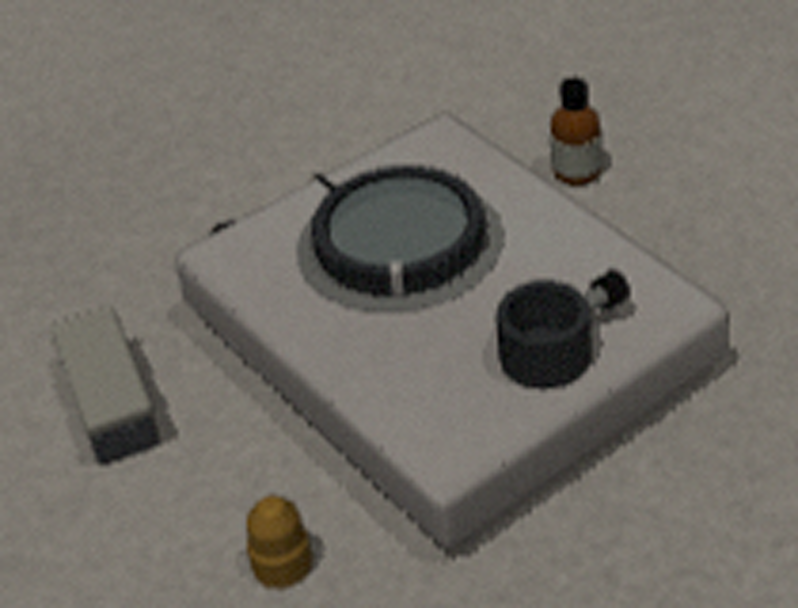

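The top crop shows the ring centred near crop (388,410), the white line at (424,325) and the black line from (413,535) to (425,580). The line is about 145° anticlockwise from zero, so roughly 10 rad remain. The scene view agrees, with the mark facing the socket side.

```bash
cat >> h.py <<'E'
from scipy.spatial.transform import Rotation as Rn
def quat(psi):  # tool down, tool x at yaw psi
    x=np.array([np.cos(psi),np.sin(psi),0]);z=np.array([0,0,-1.]);q=Rn.from_matrix(np.c_[x,np.cross(z,x),z]).as_quat()
    return [q[3],q[0],q[1],q[2]]
E
python3 - <<'E'
from h import *
f=lambda s,o,p:np.array(p)/3.8+np.array(o)
T=lambda p,z:px2w('top',f(0,(280,100),p),z)[0].round(4); S=lambda p,z:px2w('scene',f(0,(165,165),p),z)[0].round(4)
# glass/ring inner edge centre, ring top
print('ring',T((388,408),.0685),S((399,224),.0685))
print('mark',T((425,325),.0688),S((396,268),.0688))
print('line',T((413,535),.05),T((425,580),.05),S((335,188),.05),S((317,176),.05))
print('socket',T((327,153),.083),S((545,312),.083))
c=np.array([.563,-.094]);q0=bot.read_joint_positions()
for face in(0,np.pi):
  for th in np.arange(-180,181,45):
    t=np.radians(th);p=[*(c+.07*np.array([np.cos(t),np.sin(t)])),.057]
    r=bot.solve_ik(p,quat(t+face)); print(face>0,th,None if r is None else np.round(r,2))
print(bot.read_clock())
E
```

```text
ring [ 0.5633 -0.0937  0.0685] [ 0.5727 -0.0956  0.0685]
mark [ 0.603  -0.1136  0.0688] [ 0.6051 -0.1127  0.0688]
line [ 0.5046 -0.1052  0.05  ] [ 0.483  -0.1097  0.05  ] [ 0.5023 -0.1054  0.05  ] [ 0.4861 -0.1099  0.05  ]
socket [ 0.6855 -0.0692  0.083 ] [ 0.6907 -0.0689  0.083 ]
False -180 [-0.34  0.43 -0.54  0.59  0.   -0.34]
False -135 [-0.41  0.48 -0.46  0.63  0.   -1.2 ]
False -90 [-0.41  0.56 -0.31  0.7   0.   -1.98]
False -45 [-0.35  0.62 -0.19  0.76  0.   -2.7 ]
False 0 [-0.26  0.64 -0.16  0.77  0.    2.88]
False 45 [-0.19  0.6  -0.23  0.74  0.    2.16]
False 90 [-0.17  0.52 -0.38  0.67  0.    1.4 ]
False 135 [-0.23  0.45 -0.51  0.61  0.    0.56]
False 180 [-0.34  0.43 -0.54  0.59  0.   -0.34]
True -180 [-0.34  0.43 -0.54  0.59  0.    2.81]
True -135 [-0.41  0.48 -0.46  0.63  0.    1.95]
True -90 [-0.41  0.56 -0.31  0.7   0.    1.16]
True -45 [-0.35  0.62 -0.19  0.76  0.    0.44]
True 0 [-0.26  0.64 -0.16  0.77  0.   -0.26]
True 45 [-0.19  0.6  -0.23  0.74  0.   -0.98]
True 90 [-0.17  0.52 -0.38  0.67  0.   -1.74]
True 135 [-0.23  0.45 -0.51  0.61  0.   -2.59]
True 180 [-0.34  0.43 -0.54  0.59  0.    2.81]
0.9
```

```bash
cat >> h.py <<'E'
def P(c,th,r,z): t=np.radians(th); return [c[0]+r*np.cos(t),c[1]+r*np.sin(t),z]
def Q(th): return quat(np.radians(th))
E
python3 - <<'E'
from h import *
c=np.array([.5640,-.0938]);out=[]
bot.set_gripper(0.0)
bot.move_pose(P(c,90,.092,.12),Q(90)); print(bot.read_clock())
bot.move_linear(P(c,90,.092,.058),.12)
for i,th in enumerate((90,180,270)):
    if i: bot.move_pose(P(c,th-45,.088,.058),Q(th-45)); bot.move_pose(P(c,th,.088,.058),Q(th))
    bot.move_linear(P(c,th,.067,.058),.1)
    f0=bot.read_ft_force()
    hit=bot.move_linear(P(c,th,.05,.058),.015,until_force=3)
    p=bot.read_position(); f=bot.read_ft_force()
    print(th,hit,np.round(p,4),'f0',np.round(f0,2),'f',np.round(f,2),'r',np.hypot(*(np.array(p[:2])-c)).round(4),bot.read_clock())
    bot.move_linear(P(c,th,.08,.058),.15)
E
```

```text
3.825
90 True [ 0.5637 -0.0343  0.0576] f0 [ 0.59 -0.27  0.24] f [0.2  2.8  1.18] r 0.0595 5.55
180 True [ 0.5051 -0.0936  0.0574] f0 [-0.42 -0.2   0.19] f [0.29 0.18 0.17] r 0.0589 8.5833
270 True [ 0.5639 -0.152   0.0578] f0 [ 0.33 -0.77 -0.46] f [ 0.49 -2.05  1.17] r 0.0582 11.5583
```

```bash
cat >> h.py <<'E'
C=np.array([.56395,-.09315]);R=.0588
def arc(a,b,d=.0007,z0=.058,z1=.058,step=10,ft=7,speed=.04):
    n=int(np.ceil((b-a)/step)); log=[]
    for i in range(1,n+1):
        th=a+(b-a)*i/n; t=np.radians(th)
        bot.move_linear(P(C,th,R-d,z0+(z1-z0)*i/n),speed,rotation=Q(th))
        f=np.array(bot.read_ft_force()); fr=f[:2]@[np.cos(t),np.sin(t)]; ftg=f[:2]@[-np.sin(t),np.cos(t)]
        log.append((round(th),round(fr,1),round(ftg,1),round(d*1e3,2)))
        d=float(np.clip(d+.00006*(ft-fr),-.001,.004))
        if fr>35: print('HIGH'); break
    print(log); return d
E
python3 - <<'E'
from h import *
bot.move_linear(P(C,270,.08,.12),.2)
bot.move_pose(P(C,140,.08,.12),Q(140))
bot.move_pose(P(C,8,.078,.12),Q(8))
bot.move_linear(P(C,8,.078,.058),.15)
bot.move_linear(P(C,8,R-.0007,.058),.06)
print(bot.read_clock(),np.round(bot.read_ft_force(),1))
print(arc(8,68),bot.read_clock())
save('top','t2.png',(330,160,100,90),6)
E
```

```text
17.45 [2.8 1.1 1.6]
[(18, np.float64(3.0), np.float64(0.3), 0.7), (28, np.float64(5.7), np.float64(0.6), 0.94), (38, np.float64(4.9), np.float64(0.3), 1.02), (48, np.float64(6.0), np.float64(0.9), 1.15), (58, np.float64(6.4), np.float64(0.1), 1.21), (68, np.float64(5.8), np.float64(-0.2), 1.24)]
0.0013120435863206222 19.85
```

View pics/t2.png

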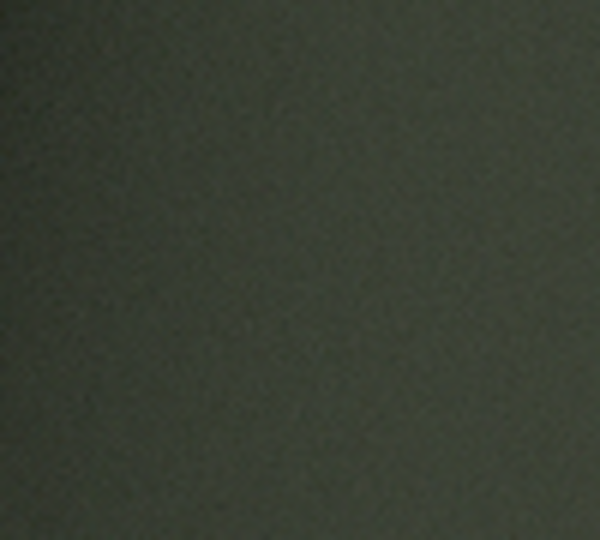

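The arm fills the top picture here, so I'll use the scene camera.

Run:
```python
from h import *
save('scene','s2.png',(215,175,110,90),6)
for a in(-26.7,33.3): 
    print(a,(w2px('scene',[*P(C,a,.043,.0685)])[0]-[215,175])*6)
```

```text
-26.7 [322.60120657 358.93325827]
33.3 [431.83539433 310.50981751]
```

View pics/s2.png

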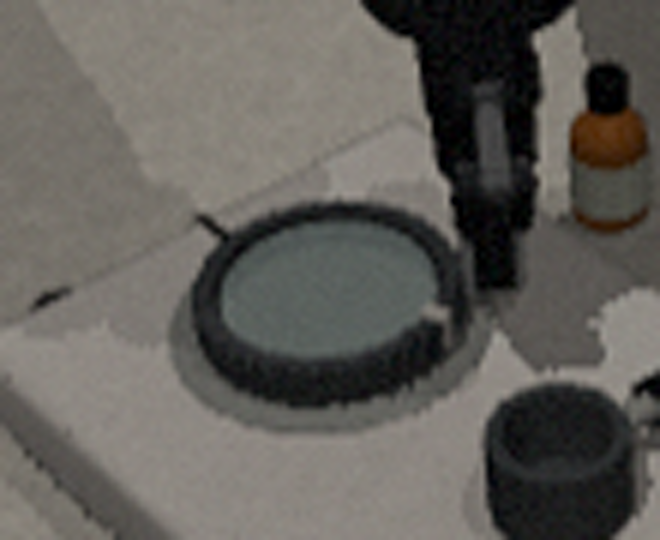

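The white line sits at (440,315), against a predicted (432,310) for a no-slip 60°, so the ring follows the finger. I'll continue the stroke.

Run:
```python
from h import *
d=arc(68,300,.0013,.058,.0585)
bot.move_linear(P(C,300,.078,.0585),.15); 
print(d,bot.read_clock())
save('scene','s3.png',(215,175,110,90),6)
a=-26.7+292
print((w2px('scene',[*P(C,a,.043,.0695)])[0]-[215,175])*6)
```

```text
[(78, np.float64(5.3), np.float64(0.8), 1.3), (87, np.float64(5.8), np.float64(0.3), 1.4), (97, np.float64(6.6), np.float64(1.3), 1.47), (107, np.float64(5.7), np.float64(0.0), 1.5), (116, np.float64(5.2), np.float64(0.2), 1.57), (126, np.float64(6.3), np.float64(0.8), 1.68), (136, np.float64(4.9), np.float64(1.2), 1.72), (145, np.float64(5.5), np.float64(-0.1), 1.85), (155, np.float64(4.7), np.float64(-0.5), 1.94), (165, np.float64(5.1), np.float64(0.8), 2.08), (174, np.float64(4.8), np.float64(-0.2), 2.19), (184, np.float64(5.4), np.float64(0.2), 2.32), (194, np.float64(5.5), np.float64(-0.1), 2.42), (203, np.float64(5.5), np.float64(0.8), 2.51), (213, np.float64(5.8), np.float64(-0.3), 2.59), (223, np.float64(5.0), np.float64(0.3), 2.67), (232, np.float64(5.6), np.float64(0.8), 2.79), (242, np.float64(5.9), np.float64(1.3), 2.87), (252, np.float64(5.8), np.float64(0.1), 2.94), (261, np.float64(5.5), np.float64(0.0), 3.01), (271, np.float64(6.6), np.float64(0.1), 3.1), (281, np.float64(5.4), np.float64(0.3), 3.12), (290, np.float64(5.5), np.float64(0.3), 3.22), (300, np.float64(5.4), np.float64(0.2), 3.31)]
0.0034026095099314703 29.5583
[208.83545885 312.68967982]
```

View pics/s3.png

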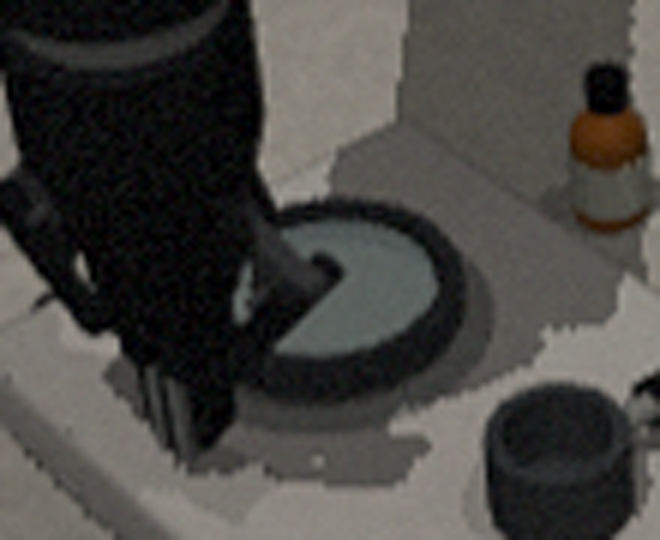

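The hand hides the mark (expected at about (209,312)). I'll go back to the start angle and check it there.

Run:
```python
from h import *
bot.move_linear(P(C,300,.08,.12),.2)
bot.move_pose(P(C,150,.08,.12),Q(150))
bot.move_pose(P(C,8,.078,.12),Q(8))
bot.move_linear(P(C,8,.078,.0595),.15)
print(bot.read_clock())
save('scene','s4.png',(215,175,110,90),6)
for a in(245,255,265): print(a,(w2px('scene',[*P(C,a,.043,.0702)])[0]-[215,175])*6)
```

```text
35.0833
245 [202.17165082 284.19247594]
255 [203.38935155 297.76779866]
265 [208.38079276 310.78104634]
```

View pics/s4.png

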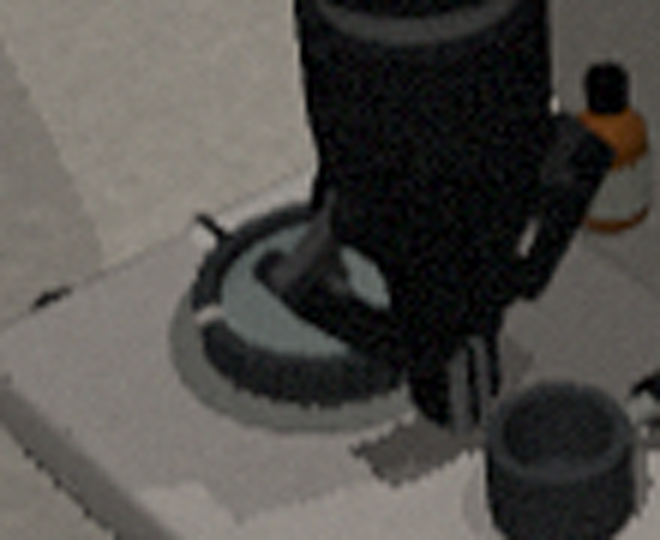

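The white line is at (209,316), which is about 266°, so no slip. About 285° remain to the black line at 191.4°.

Run:
```python
from h import *
bot.move_linear(P(C,8,R-.0009,.0595),.06)
d=arc(8,280,.0009,.0595,.0605)
bot.move_linear(P(C,280,.08,.0605),.15)
bot.move_linear(P(C,280,.10,.13),.2)
bot.move_pose([.45,.2,.2],Q(180))
print(d,bot.read_clock())
save('top','t5.png',(340,165,90,95),6)
for a in(170,180,190): print(a,(w2px('top',[*P(C,a,.043,.0718)])[0]-[340,165])*6)
```

```text
[(18, np.float64(3.9), np.float64(0.5), 0.9), (27, np.float64(5.4), np.float64(0.2), 1.09), (37, np.float64(5.3), np.float64(0.2), 1.19), (47, np.float64(5.5), np.float64(2.0), 1.29), (57, np.float64(6.1), np.float64(0.3), 1.38), (66, np.float64(6.2), np.float64(0.1), 1.43), (76, np.float64(6.4), np.float64(-0.2), 1.48), (86, np.float64(6.0), np.float64(0.8), 1.51), (95, np.float64(4.9), np.float64(0.8), 1.57), (105, np.float64(5.2), np.float64(0.5), 1.69), (115, np.float64(7.0), np.float64(1.1), 1.8), (125, np.float64(6.4), np.float64(0.5), 1.8), (134, np.float64(5.5), np.float64(-0.1), 1.84), (144, np.float64(5.7), np.float64(-0.1), 1.93), (154, np.float64(5.6), np.float64(0.5), 2.01), (163, np.float64(4.8), np.float64(1.0), 2.1), (173, np.float64(5.2), np.float64(0.2), 2.23), (183, np.float64(5.2), np.float64(-0.4), 2.34), (193, np.float64(5.4), np.float64(0.7), 2.44), (202, np.float64(5.9), np.float64(1.4), 2.54), (212, np.float64(5.4), np.float64(0.1), 2.6), (222, np.float64(4.2), np.float64(0.4), 2.7), (231, np.float64(5.1), np.float64(0.3), 2.87), (241, np.float64(5.4), np.float64(-0.2), 2.98), (251, np.float64(6.1), np.float64(1.3), 3.07), (261, np.float64(5.2), np.float64(1.7), 3.13), (270, np.float64(5.7), np.float64(0.6), 3.24), (280, np.float64(5.8), np.float64(-0.5), 3.32)]
0.0033897821089090836 49.4583
170 [234.97772346 391.92944859]
180 [260.25145618 393.4066099 ]
190 [285.26381362 390.48446675]
```

View pics/t5.png

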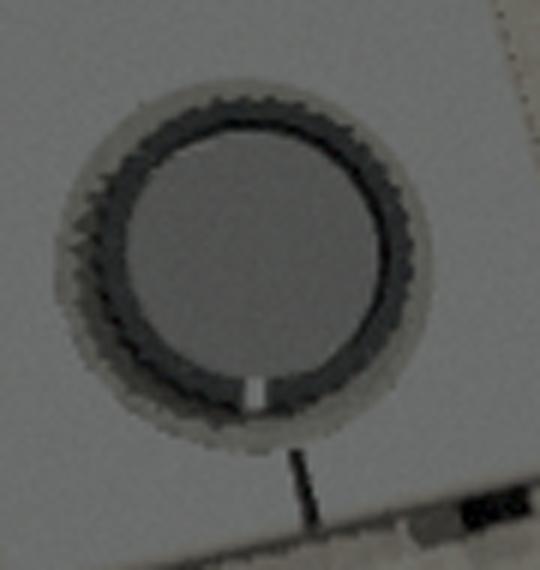

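The white line is at (255,393), which is about 178.4°. The black line, from (297,455) to (312,525), is at 191.4°, so a last push of 13° is needed.

Run:
```python
from h import *
bot.move_pose(P(C,90,.08,.11),Q(90))
bot.move_linear(P(C,90,.08,.0605),.15)
bot.move_linear(P(C,90,R-.0012,.0605),.05)
d=arc(90,103,.0014,.0605,.0605,step=6.5)
bot.move_linear(P(C,103,.08,.0605),.12)
bot.move_linear(P(C,103,.10,.13),.25)
bot.move_pose([.45,.2,.2],Q(180))
print(d,bot.read_clock())
save('top','t6.png',(340,165,90,95),6)
for a in(185,190,195): print(a,(w2px('top',[*P(C,a,.043,.072)])[0]-[340,165])*6)
im=bot.camera('top').astype(float).min(2)[165:260,340:430]
# bright pixels on the ring annulus
yy,xx=np.mgrid[165:260,340:430]; w=px2w('top',np.c_[xx.ravel(),yy.ravel()],.072)[:,:2]-C
rr=np.hypot(*w.T); aa=np.degrees(np.arctan2(w[:,1],w[:,0]))%360; v=im.ravel()
m=(rr>.040)&(rr<.046); s=m&(abs(aa-190)<20); wt=np.clip(v[s]-np.median(v[m])-15,0,None); print('mark',(aa[s]*wt).sum()/wt.sum(),wt.max())
w=px2w('top',np.c_[xx.ravel(),yy.ravel()],.050)[:,:2]-C
rr=np.hypot(*w.T); aa=np.degrees(np.arctan2(w[:,1],w[:,0]))%360
s=(rr>.063)&(rr<.078)&(abs(aa-191)<10); wt=np.clip(np.median(v[s])-15-v[s],0,None); print('line',(aa[s]*wt).sum()/wt.sum(),wt.max())
```

```text
[(96, np.float64(6.7), np.float64(0.4), 1.4), (103, np.float64(5.4), np.float64(0.3), 1.42)]
0.0015152216708431512 53.9833
185 [272.94308323 392.41109201]
190 [285.37027005 390.40240127]
195 [297.53573658 387.31587055]
mark 190.7520384171752 55.0
line 191.79490564315242 88.0
```

View pics/t6.png

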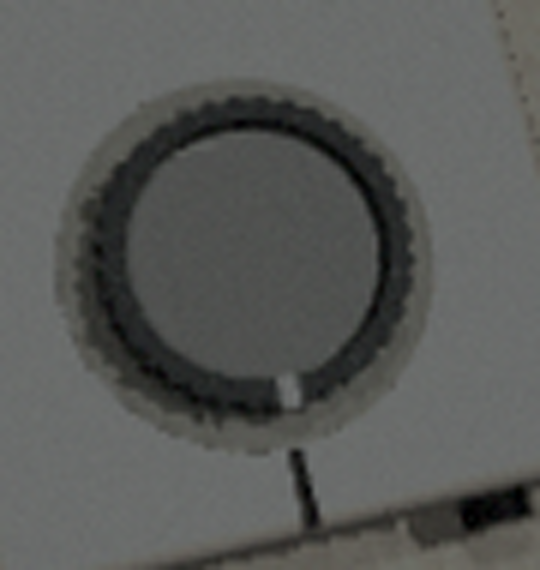

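The white line at (289,391) lines up with the black line to within about 1°. The hand is clear, so I'm handing in.

```bash
python3 -c "
from cell import bot
print(bot.close_job())"
```

```text
the job is handed in; nothing more can be done
None
```

The ring is loosened to two full turns from tight, with its white line within about 1° of the black line in the last picture. The hand was drawn clear, and I handed the job in at about 54 s.

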